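# Weigh a sample tin and stow it in the spring-lid case

### The arm

A 7-joint arm with a two-finger parallel gripper is mounted at the origin on the work surface. World frame = base frame: x ahead of the robot, y to its left, z up, the work surface at z = 0. Lengths are in m, angles in rad, forces in N, time in s.
With the tool pointing down it reaches from about 0.35 to 0.9 m from the base axis. Payload 7.2 kg.
Tool frame: the origin (TCP) lies midway between the tips of the shut fingers; the grasp point (between the pads) lies 19 mm behind it (bot.tcp_to_grasp is the distance from the TCP to the grasp point, in m); z points along the fingers, y is the line along which they close (so a half turn about z gives the same grasp; the last joint's range is limited). The gripper opens to 85 mm and grips with 20 to 120 N. Pads are 22 mm wide; open, the fingers measure 114 mm over their backs; the gripper's body (76 mm by 85 mm) begins 54 mm behind the grasp point. The pads swing forward as they close: fully open they stand 13 mm farther back than shut.
Start: joints at [-0.068, 0.411, -0.013, 1.596, 0.006, 1.134, -0.082], TCP at [0.625, -0, 0.231] pointing down, gripper open.
Joint ranges: [-2.95, 2.95], [-0.29, 1.99], [-1.47, 1.44], [0.14, 2.54], [-1.03, 4.17], [0.13, 1.85], [-2.86, 2.86]. Speed limits (rad/s): [2.39, 2.39, 3.01, 3.01, 3.14, 3.14, 3.14].

### API

Orientations are given as a unit quaternion [w, x, y, z].
In Python, from rig import bot gives the robot as it stands.
- The arm moves only by the shell command python3 -m pendant 'ROWS' [OPENING] [FORCE]. ROWS is JSON, a list of rows, each a list of 4 numbers: the shift along the tool's x, y, z in units of 50 mm (1.0 is 50 mm), then the turn about the tool's z in units of 8 degrees (1.0 is 8 degrees). In form: [[x, y, z, turn], ...]. A call has 1 to 20 rows; each row is the pose to reach, as a shift and turn from the pose commanded when the call began, along the tool's axes at that moment; what a row does not reach only later rows make up. A row lasts 1/10 s, in which the tool goes at most 50 mm and 8.59 degrees, less where a joint would pass 70% of its speed; a pose out of reach is approached as far as the arm can. A call with a gripper value outside its range is refused whole. OPENING is the finger opening in mm, from 0 to 85.4, set as the call begins (- or left out, the last holds). The fingers move at their own pace and stop on an object; FORCE is the grip in N (left out, the last holds). Time passes only in rows, so rows that repeat a pose let the fingers close. It gives the time, the measured TCP pose, the force, the opening and the grip force at its end, in the units of the state.
- bot.observe(): the state, without advancing time (a new reading comes with each control period).
- bot.get_image(name): name is "scene" or "side" or "wrist"; returns the picture (480x640x3 uint8, red, green, blue); there is no depth.
- bot.camera_model(name): a dict with "fx", "fy", "cx", "cy" (pixels), "cam_to_world" (4x4, takes a point from camera to world coordinates); the wrist camera has in their place "mount" (4x4, takes a point from camera to tool coordinates, whose origin is the TCP and whose axes are the flange's). Camera axes: x right, y up, looking along -z (the intrinsics and any distortion apply to the point x, -y, -z); pixel columns grow to the right and rows downward; lengths in m; the calibration is good to about 2 mm. A picture is of the moment at which its call begins: read the wrist's pose just before it. camera_model takes no time and is no camera call.
- bot.sign_off(): hands the job in; it is judged then, once.
The state is a dict: "time": time; "q": joint angles; "joint_velocities": joint speeds; "joint_efforts": joint torques, N m; "tool_pos": TCP position; "eef_rot": TCP orientation; "force": force on the tool from outside, world axes, zero at the start; "ft_torque": the same for the moment, N m; "width": opening from 0.0 (shut) to 1.0 (fully open); "grip_force": force on a finger pad.
Only numpy, scipy, OpenCV 4.12 (cv2) and the standard library are available. Lean on these libraries where they do the work, as an engineer would, in place of code of your own. Each camera call takes 0.05 s, during which the arm holds its last target. There are 200 camera calls.

### The job

First lift the small rectangular tin out of its tray, set it flat in the middle of the pocket scale's pan and let go, so that its weight can be read while the case is still shut. Then press the button catch on the case's lid and ease the spring lid up until it stands open by itself, never letting it fly open. Last, take the tin off the scale and lay it fully down in the case's foam pocket; keep it level throughout, leave the lid open and leave everything else where it is.

Things in the scene. Friction and masses are not known exactly. Their poses are not given: they have to be found in the camera images.
- tin: Small closed metal tin, 62 (x) x 40 (y) x 30 (z) mm, edges lightly rounded, 0.12 to 0.26 kg. Origin at the centre of its underside, z up, x along its length. It starts standing flat in the tray. Keep it within about 25 degrees of level.
- tray: Fixed dark steel tray, origin under its centre. Floor 126 (x) x 66 (y) x 4 mm. Two rails 70 mm long (x), 8 mm thick stand along the tin's long sides, up to 34 mm above the counter, level with the tin's top, 2.5 mm play each side: here the tin can be gripped only by its two ends (62 mm apart, along x). The tray's ends are open.
- scale_pan (a point): Centre of the top of the scale's steel pan, a flat square 90 x 90 mm without rim, 22 mm above the counter; x, y along its sides. The scale is fixed; its grey plastic body, 135 (x) x 96 (y) x 16 mm, sticks out 40 mm beyond the pan towards -x, with the display.
- case_pocket (a point): Centre of the floor of the foam pocket, 6 mm above the case's origin, axes as the case's. Pocket 70 (x) x 48 (y) mm, 34 mm deep: the tin lies in it along x with 4 mm play all round, its top 4 mm below the foam. In the middle of each long side a finger notch 34 mm wide (x) runs 31 mm out (y) to the case wall, as deep as the pocket. At the tin's ends there is no room for fingers.
- lid_hinge (a point): Point in the middle of the lid's hinge line at the case's far rim: 70 mm in x and 46.5 mm up from the case's origin. It turns with the lid; its axes agree with the case's while the lid is shut.
- button_top (a point): Centre of the top of the round push button (30 mm wide) on the lid, 112 mm in front of the hinge line and 19.5 mm above it while shut. Travel 6 mm into the lid, about 2 N; it frees the catch about two thirds down. The freed lid pushes up at the button with about 3.5 N and follows a finger that rests on it: let it up slowly along an arc round the hinge, on its outer face. Moves with the lid.
- case_lid (a joint): Lid angle in rad: 0 shut (held on its catch within 0.01), growing as it opens up and away from the front, to its stop at 1.75, where its spring holds it. Lid 140 (hinge to front) x 120 x 8 mm, 0.2 kg, button on its upper face. Let go as soon as freed it flies open at about 6 rad/s; let go beyond 1.2 rad it stays under 2.5; more than 3.5 rad/s counts as flying open.
- case: Fixed grey case, origin under its centre: 140 (x) x 120 (y) x 46 mm high, plus lid. x points from its front to its hinge, z up.
- round_tin: Round flat tin, 58 mm across, 20 mm high; bystander, leave alone (moved 30 mm at most). Origin at its underside.
- big_tin: Larger rectangular tin, 97 x 67 x 35 mm; bystander, leave alone (moved 30 mm at most). Origin at its underside.
- marker_a: White folded marker tent, about 62 x 70 x 70 mm; bystander, leave alone (moved 30 mm at most). Origin at its underside.
There are look-alikes about, which are no part of the job. What is shaped like the tin but black or red is not meant.

How it is judged:
On the way, in this order (a step that is already met when the one before it is completed fails the run):
1. the tin lies flat in the middle of the scale's pan (within 22 mm), let go and at rest, with the case still shut (horizontal distance between tin and scale_pan below 0.022 m and z of tin in the frame of scale_pan between -0.003 and 0.003 m and angle between tin's own z axis and vertical below 0.06 rad and contact force between the fingers and tin below 0.05 N and linear speed of tin below 0.02 m/s and value of joint case_lid below 0.1 rad), for 0.3 s.
2. the lid stands open by itself (more than 1.5 rad), the tin still on the scale (value of joint case_lid above 1.5 rad and contact force between each of the arm, the fingers and case_lid below 0.05 N and horizontal distance between tin and scale_pan below 0.03 m), for 0.2 s.
At the end, for the whole second after the job is handed in: The tin lies flat on the floor of the case's foam pocket (centre within 8 mm, underside within 3 mm of the floor, tilt under 0.06 rad, along the pocket), at rest; the lid stands open beyond 1.5 rad (value of joint case_lid above 1.5 rad and horizontal distance between tin and case_pocket below 0.008 m and z of tin in the frame of case_pocket below 0.003 m and angle between tin's own z axis and vertical below 0.06 rad and angle between the x axis of tin and the x axis of case_pocket, either way round below 0.25 rad and linear speed of tin below 0.02 m/s); the robot touches nothing.
It fails at once if the lid flies open (faster than 3.5 rad/s) (velocity of joint case_lid above 3.5 rad/s).
It fails at once if the tin is tipped by more than 0.45 rad (angle between tin's own z axis and vertical above 0.45 rad).
It fails at once if a loose bystander (round tin, big tin, marker tent) is moved more than 30 mm (distance of any of round_tin, big_tin, marker_a from where it was at the start of the episode above 0.03 m).
It also fails if it takes over 72 s, if anything falls off the work surface, if the arm or the gripper's body presses on something with over 40 N, if the wrist force passes 120 N, or if a joint passes its speed limit or range.

## Working session

There is one attempt and no reset: what is moved stays moved. The work goes in short steps, Python scripts to look and compute and a shell command to move; the robot and the scene stay as the last step left them, time stands still between calls to the robot, and variables do not carry over. Pictures are saved under pics/ and viewed, at most 10 in all, crops included, and the job is handed in when it is done.

```bash
ls; mkdir -p pics
python3 - <<'E'
from rig import bot
import cv2,numpy as np
np.set_printoptions(precision=4,suppress=True)
s=bot.observe();print(s['tool_pos'],s['eef_rot'],s['time'],s['width'],s['force'],bot.tcp_to_grasp)
for n in ("scene","side","wrist"):
    cv2.imwrite(f"pics/{n}0.png",bot.get_image(n)[:,:,::-1])
    print(n,bot.camera_model(n))
E
```

```text
pics
[ 0.6245 -0.      0.2305] [-0.0005  0.7071  0.7072 -0.0006] 0.0 1.0018444338601684 [0.1133 0.089  0.3935] 0.0187
scene {'fx': 507.8092883068171, 'fy': 507.8092883068171, 'cx': 312.9685187585483, 'cy': 250.1081589503978, 'cam_to_world': array([[ 0.0822, -0.7171,  0.6921,  1.2706],
       [ 0.9966,  0.062 , -0.0542, -0.0986],
       [-0.0041,  0.6942,  0.7198,  0.8309],
       [ 0.    ,  0.    ,  0.    ,  1.    ]])}
side {'fx': 529.2722689729985, 'fy': 529.2722689729985, 'cx': 320.08872092626234, 'cy': 236.20695466087938, 'cam_to_world': array([[ 0.9964,  0.0508, -0.0672,  0.5209],
       [-0.0835,  0.6965, -0.7127, -0.6634],
       [ 0.0106,  0.7158,  0.6983,  0.6935],
       [ 0.    ,  0.    ,  0.    ,  1.    ]])}
wrist {'fx': 383.7379135182572, 'fy': 383.7379135182572, 'cx': 323.7767724648188, 'cy': 240.4840959287296, 'mount': array([[-0.0002,  0.9465,  0.3228,  0.0829],
       [ 1.    ,  0.0005, -0.0006,  0.0012],
       [-0.0008,  0.3228, -0.9465, -0.1428],
       [ 0.    ,  0.    ,  0.    ,  1.    ]])}
```

View pics/scene0.png

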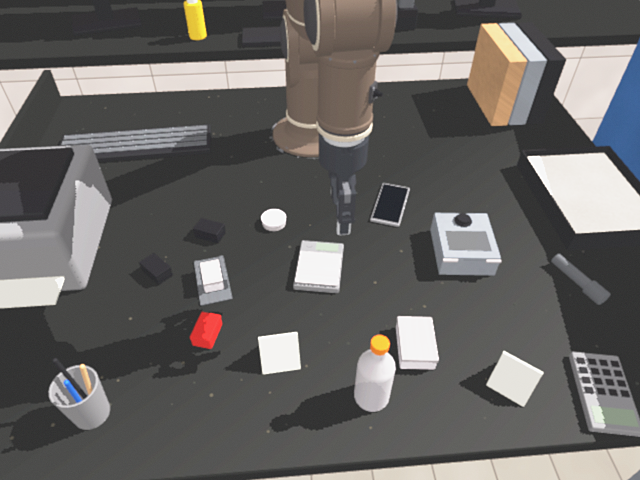

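View pics/side0.png

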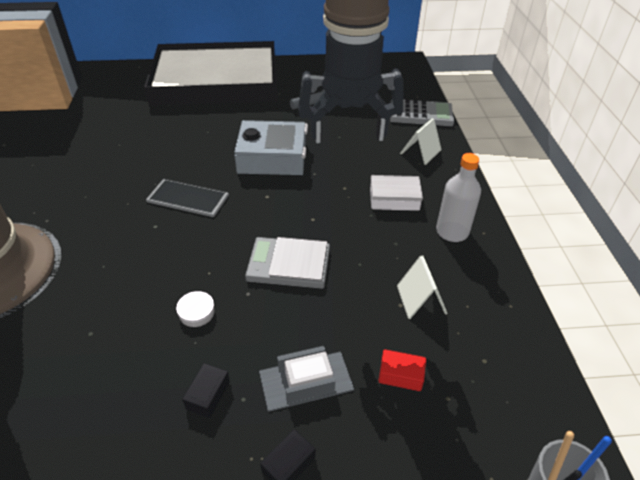

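Run:
```python
import cv2,numpy as np
def tile(n,x,y,w=100,h=75,k=4):
    t=cv2.resize(cv2.imread(f"pics/{n}0.png")[y:y+h,x:x+w],None,fx=k,fy=k,interpolation=cv2.INTER_CUBIC)
    for i in range(0,w,10):
        cv2.line(t,(i*k,0),(i*k,6 if (x+i)%50 else 14),(0,255,255),1)
        if (x+i)%20==0: cv2.putText(t,str(x+i),(i*k,24),0,.35,(0,255,255),1)
    for j in range(0,h,5):
        if (y+j)%10==0: cv2.line(t,(0,j*k),(6,j*k),(0,255,255),1); cv2.putText(t,str(y+j),(8,j*k+4),0,.35,(0,255,255),1)
    return t
cv2.imwrite("pics/A.png",np.vstack([np.hstack([tile("scene",170,240),tile("side",260,340)]),np.hstack([tile("scene",270,230),tile("side",240,220)])]))
cv2.imwrite("pics/B.png",np.hstack([tile("scene",420,205),tile("side",220,110)]))
```

```text
(no output)
```

View pics/A.png

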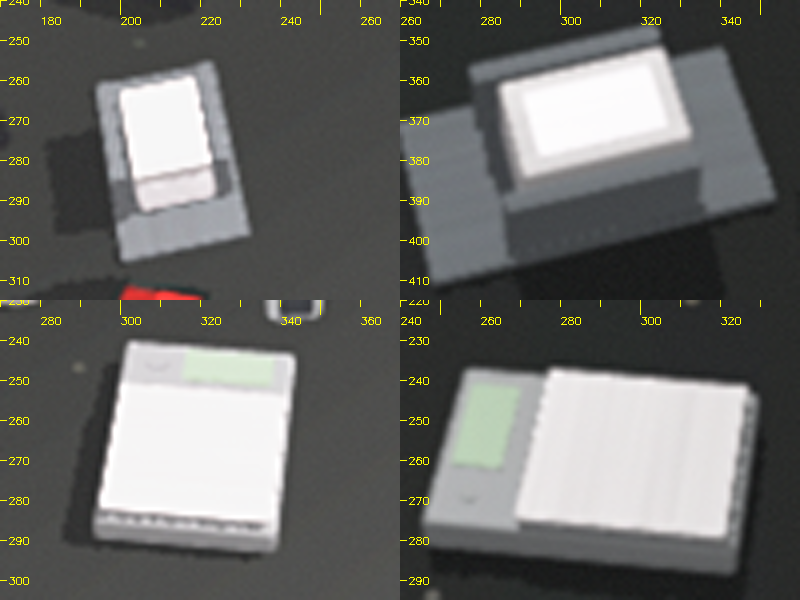

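View pics/B.png

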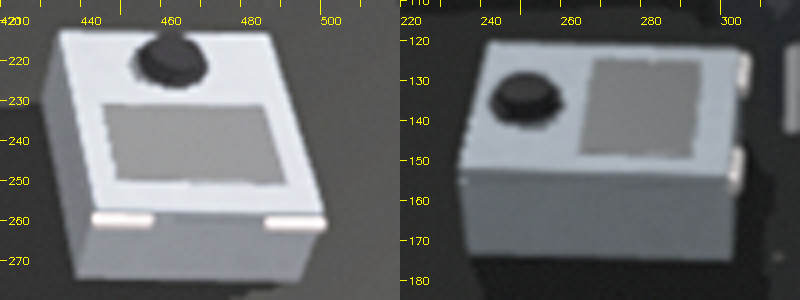

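The tin is the white-silver block in the tray (scene 212,275, side 308,370). The same-shaped black ones (scene 208,230 and 155,267) and the red one (206,330) are excluded by colour, and the white box at (416,342) is the big tin. The crop confirms it. The pan is at scene (320,267) and the case at (465,243), with its hinges at the far +x edge.

```bash
cat > h.py <<'E'
import numpy as np, cv2
from rig import bot
np.set_printoptions(precision=4,suppress=True)
def proj_to_plane(cam,px,z,T=None):
    m=bot.camera_model(cam); T=m['cam_to_world'] if T is None else T
    px=np.atleast_2d(px).astype(float)
    d=np.c_[(px[:,0]-m['cx'])/m['fx'],-(px[:,1]-m['cy'])/m['fy'],-np.ones(len(px))]@T[:3,:3].T
    return T[:3,3]+d*((z-T[2,3])/d[:,2])[:,None]
def rect(P):
    a=np.array([P[1]-P[0],P[2]-P[1],P[3]-P[2],P[0]-P[3]])[:,:2]
    return P[:,:2].mean(0),np.linalg.norm(a,axis=1),np.degrees(np.arctan2(a[:,1],a[:,0]))
def wristT():
    from scipy.spatial.transform import Rotation as R
    s=bot.observe();q=s['eef_rot'];T=np.eye(4)
    T[:3,:3]=R.from_quat(np.r_[q[1:],q[0]]).as_matrix();T[:3,3]=s['tool_pos']
    return T@bot.camera_model('wrist')['mount']
E
python3 - <<'E'
from h import *
for n,z,sc,si in [("tin",.034,[(199.7,262.5),(219.2,259.2),(223.2,281.2),(203.7,285.5)],[(285,361.2),(325.7,351.7),(332.5,374),(291.7,385)]),
 ("pan",.022,[(300,250),(342.8,252),(339,286.5),(294.5,282.7)],[(277,237),(327.5,241.5),(321.2,279.5),(269.2,276.5)]),
 ("lid",.054,[(435,212.5),(487.5,213),(501.2,258),(443.7,257)],[(242.5,120),(305.5,122),(303.7,153),(235,152)])]:
    print(n,*rect(proj_to_plane("scene",sc,z)),"\n   ",*rect(proj_to_plane("side",si,z)))
print(proj_to_plane("scene",[463.2,218],.066),proj_to_plane("side",[251.5,133],.066))
E
```

```text
tin [ 0.5491 -0.2559] [0.0415 0.0641 0.0402 0.0664] [  98.4611    9.9279  -78.2194 -168.9148] 
    [ 0.546 -0.256] [0.0608 0.0379 0.0594 0.0395] [  10.8236  -80.5698 -167.5962  101.4836]
pan [ 0.5448 -0.0289] [0.0947 0.0995 0.093  0.0952] [  81.3483  -11.5808 -101.2683  169.381 ] 
    [ 0.544  -0.0294] [0.092  0.0911 0.0877 0.0954] [ -11.3998 -102.0217  171.3721   80.6524]
lid [0.5041 0.2987] [0.1194 0.1406 0.1195 0.1396] [ 84.2025  -6.713  -96.31   173.2144] 
    [0.5048 0.3027] [0.1405 0.1175 0.1416 0.122 ] [ -7.1694 -95.4711 174.6366  83.9571]
[[0.465  0.3001 0.066 ]] [[0.4626 0.2994 0.066 ]]
```

```bash
python3 -m pendant '[[-0.5,-0.15,0.1,-0.2],[-1.1,-0.35,0.3,-0.4],[-1.7,-0.55,0.5,-0.6],[-2.3,-0.75,0.8,-0.8],[-2.9,-0.95,1.1,-1.0],[-3.5,-1.1,1.4,-1.1],[-4.1,-1.25,1.6,-1.2],[-4.6,-1.4,1.8,-1.31],[-5.0,-1.5,2.0,-1.31],[-5.12,-1.55,2.2,-1.31],[-5.12,-1.55,2.2,-1.31],[-5.12,-1.55,2.2,-1.31],[-5.12,-1.55,2.2,-1.31]]' 85
python3 - <<'E'
from h import *
T=wristT();np.save("T1.npy",T)
im=bot.get_image("wrist");cv2.imwrite("pics/w1.png",im[:,:,::-1])
s=bot.observe();print(s['tool_pos'],s['eef_rot'])
E
```

```text
time: 1.45
tool_pos: [0.5485, -0.2544, 0.1218]
eef_rot: [0.0, 0.639, 0.769, 0.001]
force: [-0.4, 0.1, 0.5]
width: 0.997
grip_force: 0.0
[ 0.5485 -0.2546  0.1219] [0.0004 0.6388 0.7694 0.0005]
```

View pics/w1.png

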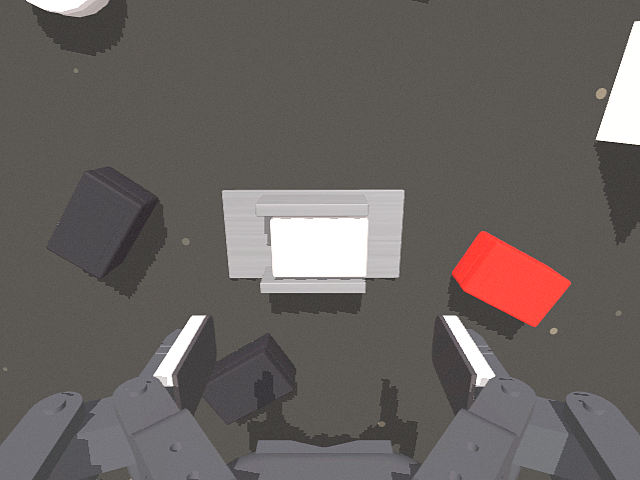

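The wrist view shows the tin's top at (272–367, 218–277), square to the fingers and straight in the tray.

Run:
```python
from h import *
T=np.load("T1.npy")
print(*rect(proj_to_plane("wrist",[(272,218),(367,218),(367,277),(273,277)],.034,T)))
print(*rect(proj_to_plane("wrist",[(223,190),(404,190),(400,277),(229,277)],.004,T)))
print("black",proj_to_plane("wrist",[(250,370),(70,230)],.03,T))
s=bot.observe();q=s['eef_rot'];from scipy.spatial.transform import Rotation as R
Rm=R.from_quat(np.r_[q[1:],q[0]]).as_matrix();print(Rm)
for P in ([.5475,-.256,.003],): print(Rm.T@(np.array(P)-s['tool_pos'])/.05)
```

```text
[ 0.5476 -0.2558] [0.0591 0.0401 0.0617 0.0401] [  10.5617  -77.3279 -169.4562   99.0343]
[ 0.5435 -0.2575] [0.1243 0.0653 0.1268 0.0652] [  10.5696  -78.1498 -169.4562   99.6438]
black [[ 0.5148 -0.3595  0.03  ]
 [ 0.3887 -0.2743  0.03  ]]
[[-0.184   0.9829  0.0011]
 [ 0.9829  0.184   0.0003]
 [ 0.0001  0.0012 -1.    ]]
[-0.0247 -0.0276  2.3777]
```

```bash
python3 -m pendant '[[0,0,0.4,0],[0,0,0.8,0],[0,0,1.2,0],[0,0,1.6,0],[0,0,1.9,0],[0,0,2.1,0],[0,0,2.25,0],[0,0,2.35,0],[0,0,2.35,0],[0,0,2.35,0],[0,0,2.35,0]]' 85
python3 -m pendant '[[0,0,0,0],[0,0,0,0],[0,0,0,0],[0,0,0,0],[0,0,0,0],[0,0,0,0],[0,0,0,0],[0,0,0,0],[0,0,0,0],[0,0,0,0]]' 0 40
```

```text
time: 2.6
tool_pos: [0.5479, -0.2563, 0.0044]
eef_rot: [0.001, 0.64, 0.769, 0.0]
force: [-0.0, 0.8, 0.1]
width: 0.998
grip_force: 0.0
time: 3.6
tool_pos: [0.5477, -0.2562, 0.0043]
eef_rot: [0.0, 0.64, 0.769, 0.0]
force: [-1.8, 0.3, 6.4]
width: 0.721
grip_force: 44.6
```

```bash
python3 -m pendant '[[0,0,-0.2,0],[0,0,-0.5,0],[0,0,-0.9,0],[0.2,0.03,-1.3,0],[0.6,0.1,-1.6,0.3],[1.1,0.2,-1.6,0.6],[1.7,0.3,-1.6,0.9],[2.3,0.4,-1.6,1.2],[2.9,0.5,-1.6,1.5],[3.4,0.6,-1.6,1.7],[3.9,0.7,-1.6,1.9],[4.25,0.76,-1.6,2.1],[4.47,0.79,-1.6,2.1],[4.47,0.79,-1.6,2.1],[4.47,0.79,-1.6,2.1],[4.47,0.79,-1.6,2.1],[4.47,0.79,-1.6,2.1]]'
```

```text
time: 5.3
tool_pos: [0.5457, -0.0304, 0.0838]
eef_rot: [0.0, 0.746, 0.666, -0.0]
force: [0.1, 0.1, -1.8]
width: 0.72
grip_force: 43.9
```

Run:
```python
from h import *
T=wristT();np.save("T2.npy",T)
a=bot.get_image("wrist")[:,:,::-1];b=bot.get_image("side")[:,:,::-1]
cv2.imwrite("pics/w2.png",np.hstack([cv2.resize(a,(400,300),interpolation=cv2.INTER_AREA),cv2.resize(b[180:330,200:400],(400,300))]))
```

```text
(no output)
```

View pics/w2.png

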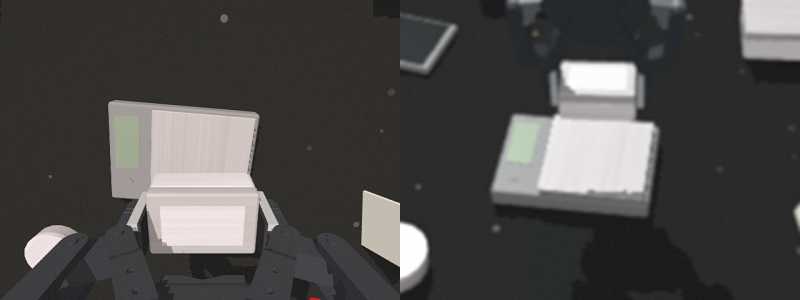

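The tin is held level in the wrist view, and the pan is below at the expected place. I'm lowering it.

```bash
python3 -m pendant '[[0,0,0.25,0],[0,0,0.55,0],[0,0,0.8,0],[0,0,0.95,0],[0,0,1.05,0],[0,0,1.12,0],[0,0,1.17,0],[0,0,1.2,0],[0,0,1.21,0],[0,0,1.22,0],[0,0,1.22,0],[0,0,1.22,0],[0,0,1.22,0]]'
```

```text
time: 6.7
tool_pos: [0.5457, -0.0291, 0.0229]
eef_rot: [0.0, 0.745, 0.667, 0.0]
force: [-0.0, 1.5, -1.2]
width: 0.72
grip_force: 44.0
```

```bash
python3 -m pendant '[[0,0,0.01,0],[0,0,0.02,0],[0,0,0.02,0]]'
python3 -m pendant '[[0,0,0,0],[0,0,0,0],[0,0,0,0],[0,0,0,0],[0,0,0,0],[0,0,0,0],[0,0,0,0],[0,0,0,0]]' 85
python3 -m pendant '[[0,0,-0.1,0],[0,0,-0.3,0],[0,0,-0.7,0],[0,0,-1.2,0],[0,0,-1.8,0],[0,0,-2.4,0],[0,0,-3,0],[0,0,-3,0],[0,0,-3,0]]' 0
python3 - <<'E'
from h import *
T=wristT();np.save("T3.npy",T)
a=bot.get_image("wrist")[:,:,::-1]; cv2.imwrite("pics/w3.png",a)
s=bot.observe();print(s['tool_pos'],s['q'],s['time'])
E
```

```text
time: 7.0
tool_pos: [0.5458, -0.029, 0.0223]
eef_rot: [0.0, 0.745, 0.667, 0.0]
force: [-1.6, 0.7, 5.1]
width: 0.718
grip_force: 44.7
time: 7.8
tool_pos: [0.5457, -0.0291, 0.0218]
eef_rot: [0.0, 0.745, 0.667, 0.0]
force: [-0.2, 0.4, -0.3]
width: 0.994
grip_force: 0.0
time: 8.7
tool_pos: [0.5459, -0.0291, 0.1728]
eef_rot: [0.001, 0.745, 0.667, 0.001]
force: [-0.6, 0.2, -1.9]
width: 0.712
grip_force: 51.0
[ 0.5452 -0.029   0.1717] [-0.089   0.3374  0.0672  1.862  -0.0275  0.9434 -0.1197] 8.75
```

View pics/w3.png

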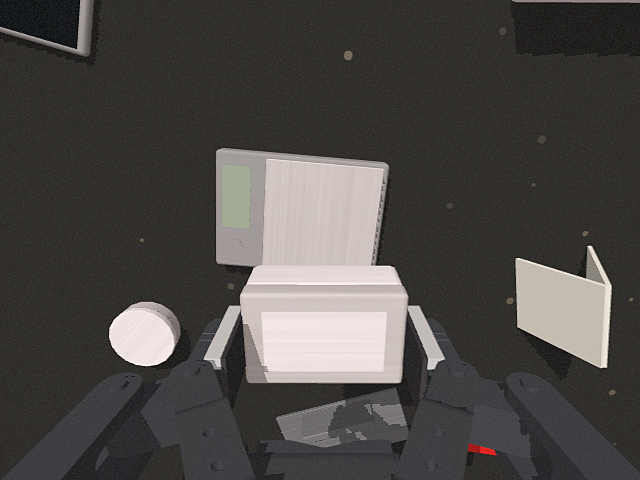

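I closed the fingers while lifting, and that picked the tin up again. It is held level about 10 mm lower in the fingers (top edge at y≈290, 243–407 wide). I'll lower it carefully, watching the force.

```bash
python3 -m pendant '[[0,0,0.3,0],[0,0,0.7,0],[0,0,1.1,0],[0,0,1.5,0],[0,0,1.9,0],[0,0,2.15,0],[0,0,2.3,0],[0,0,2.4,0],[0,0,2.5,0],[0,0,2.5,0],[0,0,2.5,0]]'
for i in 1 2; do python3 - <<'E'
from h import *
print(bot.observe()['force'],bot.observe()['grip_force'])
E
done
python3 -m pendant '[[0,0,0.03,0],[0,0,0.06,0],[0,0,0.06,0],[0,0,0.06,0]]'
```

```text
time: 9.85
tool_pos: [0.546, -0.0291, 0.0472]
eef_rot: [0.0, 0.745, 0.667, 0.0]
force: [0.1, 0.1, -1.1]
width: 0.71
grip_force: 50.9
[ 0.0671  0.1194 -1.0696] 50.92202380299568
[ 0.0671  0.1194 -1.0696] 50.92202380299568
time: 10.25
tool_pos: [0.5457, -0.0291, 0.0439]
eef_rot: [0.0, 0.745, 0.667, 0.0]
force: [-0.2, 0.7, -1.3]
width: 0.712
grip_force: 50.9
```

```bash
for i in 1 2 3; do python3 -m pendant '[[0,0,0.03,0],[0,0,0.06,0],[0,0,0.06,0],[0,0,0.06,0]]' | grep -E "tool_pos|force|grip"; done
```

```text
tool_pos: [0.5456, -0.0291, 0.0407]
force: [0.7, -0.5, -1.1]
grip_force: 50.9
tool_pos: [0.5457, -0.0291, 0.0377]
force: [0.8, -0.4, -1.9]
grip_force: 50.9
tool_pos: [0.5456, -0.0291, 0.0347]
force: [-1.3, -0.8, -1.3]
grip_force: 51.0
```

```bash
for i in 1 2 3; do python3 -m pendant '[[0,0,0.02,0],[0,0,0.04,0],[0,0,0.04,0],[0,0,0.04,0]]' | grep -E "tool_pos|force|grip"; done
```

```text
tool_pos: [0.5458, -0.029, 0.0343]
force: [-4.8, 0.4, 16.5]
grip_force: 52.8
tool_pos: [0.5458, -0.0291, 0.0342]
force: [-11.0, 0.0, 37.4]
grip_force: 55.3
tool_pos: [0.546, -0.0291, 0.0339]
force: [-19.3, 1.1, 56.3]
grip_force: 57.8
```

```bash
python3 -m pendant '[[0,0,-0.04,0],[0,0,-0.08,0],[0,0,-0.11,0],[0,0,-0.11,0],[0,0,-0.11,0]]' | grep -E "tool_pos|force"
python3 -m pendant '[[0,0,0,0],[0,0,0,0],[0,0,0,0],[0,0,0,0],[0,0,0,0],[0,0,0,0],[0,0,0,0],[0,0,0,0]]' 85
python3 -m pendant '[[0,0,-0.2,0],[0,0,-0.6,0],[0,0,-1.1,0],[0,0,-1.7,0],[0,0,-2.3,0],[0,0,-2.8,0],[0,0,-2.8,0],[0,0,-2.8,0],[0,0,-2.8,0]]' 85
python3 - <<'E'
from h import *
T=wristT();np.save("T4.npy",T)
a=bot.get_image("wrist")[:,:,::-1]; cv2.imwrite("pics/w4.png",a)
s=bot.observe();print(s['tool_pos'],s['q'],s['time'])
E
```

```text
tool_pos: [0.5458, -0.029, 0.0342]
force: [-1.0, 0.4, 2.6]
grip_force: 51.9
time: 13.95
tool_pos: [0.5457, -0.029, 0.0343]
eef_rot: [0.0, 0.745, 0.667, 0.0]
force: [-0.2, 1.0, -0.4]
width: 0.99
grip_force: 0.0
time: 14.85
tool_pos: [0.5451, -0.029, 0.1738]
eef_rot: [-0.0, 0.745, 0.667, -0.0]
force: [0.7, 0.3, -0.8]
width: 0.994
grip_force: 0.0
[ 0.545  -0.029   0.1735] [-0.0901  0.3359  0.0685  1.8596 -0.0277  0.9487 -0.1195] 14.9
```

View pics/w4.png

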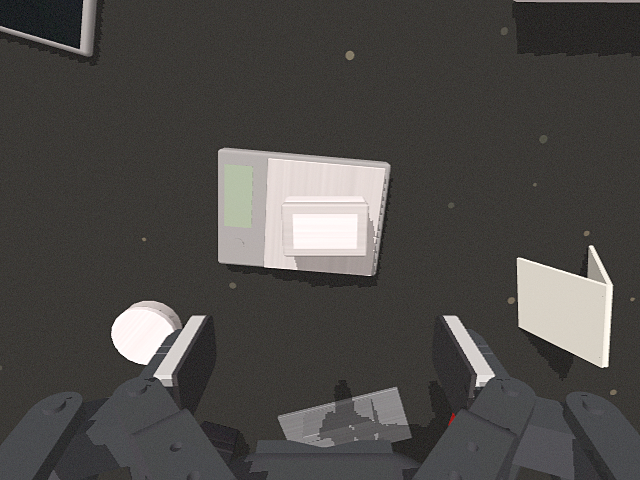

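The tin stands flat and free on the pan, with its top at (282–368, 205–256). Next is the button.

```bash
python3 - <<'E'
from h import *
T=np.load("T4.npy")
print("tin",*rect(proj_to_plane("wrist",[(282,205),(368,205),(367,256),(284,256)],.052,T)))
print("pan",*rect(proj_to_plane("wrist",[(267,158),(387,166),(373,275),(264,268)],.022,T)))
E
python3 -m pendant '[[0.4,-0.15,0,0],[0.9,-0.35,0,0],[1.5,-0.6,0,0],[2.2,-0.8,0,0],[2.9,-1.05,0,0],[3.6,-1.3,0,0],[4.3,-1.6,0.1,0],[5.0,-1.9,0.3,0],[5.6,-2.1,0.5,0],[6.1,-2.25,0.7,0],[6.41,-2.36,0.9,0],[6.41,-2.36,1.0,0],[6.41,-2.36,1.0,0],[6.41,-2.36,1.0,0]]' 0
python3 - <<'E'
from h import *
T=wristT();np.save("T5.npy",T)
a=bot.get_image("wrist")[:,:,::-1];b=bot.get_image("side")[:,:,::-1]
cv2.imwrite("pics/w5.png",np.hstack([cv2.resize(a,(400,300),interpolation=cv2.INTER_AREA),cv2.resize(b[70:190,200:360],(400,300),interpolation=cv2.INTER_CUBIC)]))
print(bot.observe()['q'])
E
```

```text
tin [ 0.5474 -0.0293] [0.0607 0.0386 0.0613 0.0386] [ -6.3246 -95.2951 173.6786  83.8499]
pan [ 0.5456 -0.0287] [0.0912 0.0906 0.0911 0.0903] [ -10.0936 -100.6996  169.6869   79.3538]
time: 16.3
tool_pos: [0.4641, 0.301, 0.1241]
eef_rot: [0.0, 0.746, 0.666, -0.001]
force: [-0.2, -0.2, 0.9]
width: 0.002
grip_force: 0.0
[-0.6091  0.4096 -0.0693  1.8807  0.0373  0.8522 -0.8095]
```

View pics/w5.png

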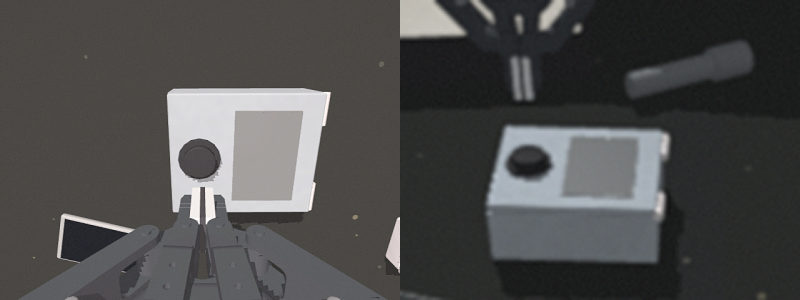

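The button is at (320,251) in full wrist pixels, and the shut fingers are in line with it.

Run:
```python
from h import *
T=np.load("T5.npy")
print(proj_to_plane("wrist",[(319,252)],.066,T))
print("lid",*rect(proj_to_plane("wrist",1.6*np.array([(168,94),(323,92),(309,210),(173,211)]),.054,T)))
```

```text
[[0.4637 0.3087 0.066 ]]
lid [0.5042 0.3004] [0.1343 0.1181 0.1394 0.1175] [ -5.7059 -94.0594 174.0434  83.4182]
```

```bash
python3 -m pendant '[[0.04,0.04,0.3,0],[0.08,0.08,0.6,0],[0.08,0.08,0.85,0],[0.08,0.08,0.95,0],[0.08,0.08,1.0,0],[0.08,0.08,1.0,0],[0.08,0.08,1.0,0]]'
python3 -m pendant '[[0,0,0.03,0],[0,0,0.06,0],[0,0,0.09,0],[0,0,0.11,0],[0,0,0.11,0]]'
```

```text
time: 17.1
tool_pos: [0.4683, 0.3062, 0.0746]
eef_rot: [0.0, 0.745, 0.667, 0.0]
force: [-0.6, -0.3, 0.5]
width: 0.0
grip_force: 0.0
time: 17.6
tool_pos: [0.468, 0.306, 0.0686]
eef_rot: [0.0, 0.745, 0.667, -0.0]
force: [-1.1, 0.3, 0.5]
width: -0.0
grip_force: 0.0
```

```bash
python3 -m pendant '[[0,0,0.03,0],[0,0,0.06,0],[0,0,0.09,0],[0,0,0.12,0],[0,0,0.14,0],[0,0,0.14,0],[0,0,0.14,0]]'
python3 - <<'E'
import numpy as np
r=np.hypot(115,13.5);p0=np.arctan2(13.5,115)
for t in np.arange(0,1.8,.05):
    print(round(t,2),"y %.2f z %.2f"%((115-r*np.cos(p0+t))/50,-(r*np.sin(p0+t)-13.5)/50),end=" | ")
E
```

```text
time: 18.3
tool_pos: [0.4682, 0.3061, 0.0619]
eef_rot: [0.0, 0.745, 0.667, 0.0]
force: [-0.4, -0.0, 3.0]
width: 0.0
grip_force: 1.7
0.0 y 0.00 z -0.00 | 0.05 y 0.02 z -0.11 | 0.1 y 0.04 z -0.23 | 0.15 y 0.07 z -0.34 | 0.2 y 0.10 z -0.45 | 0.25 y 0.14 z -0.56 | 0.3 y 0.18 z -0.67 | 0.35 y 0.23 z -0.77 | 0.4 y 0.29 z -0.87 | 0.45 y 0.35 z -0.97 | 0.5 y 0.41 z -1.07 | 0.55 y 0.48 z -1.16 | 0.6 y 0.55 z -1.25 | 0.65 y 0.63 z -1.34 | 0.7 y 0.71 z -1.42 | 0.75 y 0.80 z -1.50 | 0.8 y 0.89 z -1.57 | 0.85 y 0.98 z -1.64 | 0.9 y 1.08 z -1.70 | 0.95 y 1.18 z -1.76 | 1.0 y 1.28 z -1.81 | 1.05 y 1.39 z -1.86 | 1.1 y 1.50 z -1.90 | 1.15 y 1.61 z -1.94 | 1.2 y 1.72 z -1.97 | 1.25 y 1.83 z -2.00 | 1.3 y 1.94 z -2.02 | 1.35 y 2.06 z -2.03 | 1.4 y 2.18 z -2.04 | 1.45 y 2.29 z -2.05 | 1.5 y 2.41 z -2.04 | 1.55 y 2.52 z -2.04 | 1.6 y 2.64 z -2.02 | 1.65 y 2.75 z -2.00 | 1.7 y 2.86 z -1.98 | 1.75 y 2.98 z -1.95 |
```

```bash
python3 -m pendant '[[0,0,0.02,0],[0,0,0.04,0],[0,0,0.04,0],[0,0,0.04,0]]'
python3 -m pendant '[[0.0,0.01,-0.05,0],[0,0.02,-0.11,0],[0,0.03,-0.17,0],[0,0.04,-0.23,0],[0,0.07,-0.34,0],[0,0.1,-0.45,0],[0,0.1,-0.45,0]]'
python3 - <<'E'
from h import *
b=bot.get_image("side")[:,:,::-1]
cv2.imwrite("pics/s6.png",cv2.resize(b[70:190,200:360],(640,480),interpolation=cv2.INTER_CUBIC))
E
```

```text
time: 18.7
tool_pos: [0.468, 0.3061, 0.06]
eef_rot: [-0.0, 0.745, 0.667, 0.0]
force: [-1.9, -0.1, 5.1]
width: -0.0
grip_force: 3.1
time: 19.4
tool_pos: [0.4739, 0.3056, 0.0834]
eef_rot: [0.0, 0.745, 0.667, 0.001]
force: [-1.3, 0.7, 2.9]
width: 0.003
grip_force: 1.6
```

View pics/s6.png

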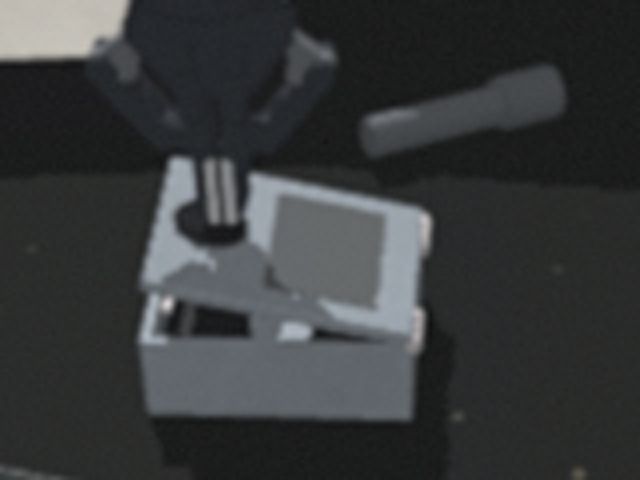

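The lid is freed and rests against the fingers, slightly ajar. I'm easing it along the arc.

```bash
python3 -m pendant '[[0,0.04,-0.11,0],[0,0.08,-0.22,0],[0,0.13,-0.32,0],[0,0.19,-0.42,0],[0,0.25,-0.52,0],[0,0.31,-0.62,0],[0,0.38,-0.71,0],[0,0.45,-0.80,0],[0,0.53,-0.89,0],[0,0.61,-0.97,0],[0,0.70,-1.05,0],[0,0.79,-1.12,0],[0,0.88,-1.19,0],[0,0.98,-1.25,0],[0,1.08,-1.31,0],[0,1.18,-1.36,0],[0,1.29,-1.41,0]]'
```

```text
time: 21.15
tool_pos: [0.5374, 0.2983, 0.1529]
eef_rot: [-0.0, 0.745, 0.667, -0.0]
force: [2.0, -0.6, 0.3]
width: 0.002
grip_force: 0.6
```

```bash
python3 -m pendant '[[0,0.11,-0.04,0],[0,0.22,-0.08,0],[0,0.33,-0.11,0],[0,0.44,-0.14,0],[0,0.55,-0.16,0],[0,0.67,-0.17,0],[0,0.79,-0.18,0],[0,0.9,-0.19,0],[0,1.02,-0.19,0],[0,1.13,-0.19,0],[0,1.25,-0.19,0],[0,1.36,-0.19,0],[0,1.47,-0.19,0],[0,1.58,-0.19,0],[0,1.7,-0.19,0],[0,1.8,-0.19,0],[0,1.9,-0.19,0],[0,2.0,-0.19,0],[0,2.0,-0.19,0]]'
```

```text
time: 23.05
tool_pos: [0.6372, 0.287, 0.1622]
eef_rot: [0.0, 0.745, 0.667, 0.0]
force: [0.2, 0.1, -0.3]
width: -0.003
grip_force: 0.0
```

```bash
python3 -m pendant '[[0,0.1,-0.3,0],[0,0.1,-0.8,0],[0,0.1,-1.4,0],[0,0.1,-2.0,0],[0,0.1,-2.2,0],[0,0.1,-2.2,0],[0,0.1,-2.2,0]]'
python3 - <<'E'
from h import *
b=bot.get_image("side");cv2.imwrite("pics/s7.png",b[:,:,::-1])
bg=cv2.imread("pics/side0.png")[:,:,::-1]
# expected projection of lid corners at 1.75 for comparison with image differences
m=bot.camera_model("side");Ti=np.linalg.inv(m['cam_to_world'])
def px(P):
    p=Ti[:3,:3]@P+Ti[:3,3];return m['cx']-m['fx']*p[0]/p[2],m['cy']+m['fy']*p[1]/p[2]
ax=np.array([.9936,-.113,0]);ay=np.array([.113,.9936,0]);hz=np.array([.5045,.3007,.0465])+.07*ax
for th in (1.3,1.5,1.75):
    d=-np.cos(th)*ax+np.sin(th)*np.array([0,0,1])
    print(th,[np.round(px(hz+.14*d+s*.06*ay)) for s in(-1,1)])
g=b.astype(int)
for r in range(45,170,6): print(r,' '.join('%3d'%g[r,c].mean() for c in range(225,340,5)))
E
```

```text
time: 23.75
tool_pos: [0.641, 0.2867, 0.271]
eef_rot: [-0.0, 0.745, 0.667, -0.001]
force: [-0.9, -0.3, -0.8]
width: -0.001
grip_force: 0.0
1.3 [array([282.,  98.]), array([287.,  68.])]
1.5 [array([297.,  96.]), array([300.,  66.])]
1.75 [array([315.,  97.]), array([317.,  67.])]
45  28  28  29  26  28  29  25  28  25  26  79  80  81  78  79  80  77  81  80  80  81  80  78
51 189 188 185 187 186 185 186 184 187 152  71  79  79  79  80  79  83  82  79  79  82  82  79
57 188 188 187 187 187 185 184 187 187 162  26  26  25  24  27  27  27  30  29  28  31  30  27
63 188 189 188 186 188 187 184 187 188 170  27  29  27  29  26  27  27  26  29  28  26  29  27
69 188 185 184 184 183 181 182 182 185 183  30  28  28  29  26  25  26  28  59  89  24  27  27
75 185 182 182 180 182 181 182 185 183 184  28  25  25  29  28  28  28  29 104  71  27  27  28
81 187 186 184 184 184 182 184 185 172 174  29  26  27  30  28  28  58 109 139  55  26  28  26
87  29  27  28  28  28  30  28  30  28  28  29  25  26  26  29  28  95  65 144  41  28  47  68
93  28  27  26  29  28  29  28  30  28  27  28  32  24  27 
[... 486 characters left out ...]
  27 103  40  41  42  40  43
129  39  44  43  90  97 104  47  55  53 100 101  91  46  46  49  41  24 102  40  44  42  41  39
135  42  43  44 161  52  31  61  53  39 102 102  78  53  57  54  64  36  89  42  41  43  41  41
141  43  43  38 149  41  65  47  27  32 102 101  82  27  58  57  68  79  52  42  42  42  40  42
147  42  42  59 133  41  65  36  34  63 101 101  85  30  57  58 103 103  40  41  43  41  40  40
153  42  43 139  97  75  86  75  72 104 155 177  60  59  57  55 132 104  27  43  43  41  43  41
159  42  42  80 103 103 101 103 102 101 100  99  99 100 100  99 103  28  27  28  41  41  41  41
165  44  42  62 103 101 101 104 102 101 102 101 101 100 102  99 102  25  28  27  28  42  40  41
```

The force is free and the side pixels put the lid's top edge at (317,67). That matches 1.75 rad, so the lid is open. I'll measure the pocket from above with image code before fetching the tin.

```bash
python3 -m pendant '[[0,-0.4,0,0],[0,-1,0,0],[0,-1.6,0,0],[0,-2.2,0,0],[0,-2.6,0,0],[0,-2.74,0,0],[0,-2.74,0,0],[0,-2.74,0,0],[0,-2.74,0,0]]' 0
python3 - <<'E'
from h import *
T=wristT();np.save("T8.npy",T)
a=bot.get_image("wrist");cv2.imwrite("pics/w8.png",a[:,:,::-1])
s=bot.observe();print(s['tool_pos'],s['force'])
m=bot.camera_model('wrist');Ti=np.linalg.inv(T)
def px(P):
    p=Ti[:3,:3]@P+Ti[:3,3];return m['cx']-m['fx']*p[0]/p[2],m['cy']+m['fy']*p[1]/p[2]
c=np.radians(-6.3);ax=np.array([np.cos(c),np.sin(c),0]);ay=np.array([-np.sin(c),np.cos(c),0]);o=np.array([.5043,.3005,.04])
# rectified top-view of foam plane, 1 px = 1 mm, +-75 in case axes
N=150;src=np.float32([px(o+x*ax+y*ay) for x,y in((-.075,-.075),(.075,-.075),(.075,.075),(-.075,.075))])
H=cv2.getPerspectiveTransform(src,np.float32([(0,0),(N,0),(N,N),(0,N)]))
r=cv2.cvtColor(cv2.warpPerspective(a,H,(N,N)),cv2.COLOR_RGB2GRAY);cv2.imwrite("pics/r8.png",r)
print("x   ",' '.join('%3d'%x for x in range(-75,75,4)))
for y in range(2,150,5): print('%4d'%(y-75),' '.join('%3d'%v for v in r[y,::4]))
E
```

```text
time: 24.7
tool_pos: [0.5064, 0.3013, 0.2718]
eef_rot: [0.0, 0.745, 0.667, -0.0]
force: [-0.0, -0.3, -0.7]
width: -0.0
grip_force: 0.0
[0.5063 0.3014 0.2718] [ 0.6031  0.2669 -0.9155]
x    -75 -71 -67 -63 -59 -55 -51 -47 -43 -39 -35 -31 -27 -23 -19 -15 -11  -7  -3   1   5   9  13  17  21  25  29  33  37  41  45  49  53  57  61  65  69  73
 -73  73  73  74  78  76  76  57  53  54  54  52  49  53  55  55  52  51  53  49  54  53  51  52  51  51  53  54  50  53  49  52  53  53  54  52  49  55  51
 -68  73  74  75  76  73  58  47  51  52  51  51  52  54  55  54  53  56  54  50  52  56  52  54  50  52  53  53  56  56  56  53  51  50  54  54  55  54  51
 -63  73 159 242 241 241 245 243 242 244 246 245 242 243 245 244 243 243 242 211 205 205 206 206 208 208 207 208 206 209 208 207 208 209 209 208 210 204 229
 -58  76 137 219 209 204 207 204 205 211 210 209 208 209 210 213 208 205 206 205 204 203 202 204 205 207 208 208 208 210 208 205 207 208 207 209 207 226  73
 -53  80 155 224 130 181 208 209 209  69  72  71  69  73  73  74 132 205 200 201 202 201 204 200 161  75  71  73  71  71  71  74  7
[... 3250 characters left out ...]
 153 154 154  51  55  52  53  50  54  51  54  55  48  54  46  56 210 219
  57  74 170 217 219 220 221 219 218 219 219 218 218 219 219 221 220 218 219 220 218 217 216 216 217 217 217 217 217 217 219 215 215 218 217 217 217 217 244
  62  75  75  71  74  72  70  73  72  75  72  69  90  91  85  87  87  87  84  83  86  82  83  78  80  78  78  77  81  76  76  74  79  76  74  74  67  74  73
  67  75  71  76  75  75  73  70  73  76  77  72  75  76  72  74  77  74  76  74  71  75  74  71  73  74  72  73  75  74  73  74  72  72  76  76  73  75  77
  72  72  75  74  73  74  73  77  73  72  74  74  72  74  73  73  78  72  74  76  70  75  76  73  76  71  76  74  71  74  74  75  76  72  78  70  77  72  76
```

The pocket, by the rectified pixels, is centred within 1 mm of (0.504, 0.3005). Now I fetch the tin, turned 90° and with the fingers at about 66 mm.

```bash
python3 -m pendant '[[-0.4,0.1,0,-0.5],[-1,0.2,0,-1.4],[-1.7,0.4,0,-2.4],[-2.4,0.55,0,-3.4],[-3.1,0.7,0.3,-4.4],[-3.8,0.9,0.7,-5.4],[-4.5,1.05,1.1,-6.4],[-5.2,1.2,1.5,-7.4],[-5.8,1.35,1.9,-8.4],[-6.2,1.45,2.3,-9.4],[-6.48,1.52,2.6,-10.4],[-6.48,1.52,2.9,-11.0],[-6.48,1.52,3.1,-11.25],[-6.48,1.52,3.1,-11.25],[-6.48,1.52,3.1,-11.25],[-6.48,1.52,3.1,-11.25]]' 66
python3 - <<'E'
from h import *
from scipy.spatial.transform import Rotation as R
T=wristT();s=bot.observe();q=s['eef_rot'];a=bot.get_image("wrist");cv2.imwrite("pics/w9.png",a[:,:,::-1])
Rm=R.from_quat(np.r_[q[1:],q[0]]).as_matrix();print(s['tool_pos'],Rm[:,:2].T,s['q'],s['force'])
m=bot.camera_model('wrist');Ti=np.linalg.inv(T)
def px(P):
    p=Ti[:3,:3]@P+Ti[:3,3];return m['cx']-m['fx']*p[0]/p[2],m['cy']+m['fy']*p[1]/p[2]
c=np.radians(-6.3);ax=np.array([np.cos(c),np.sin(c),0]);ay=np.array([-np.sin(c),np.cos(c),0]);o=np.array([.5457,-.029,.052])
N=120;src=np.float32([px(o+x*ax+y*ay) for x,y in((-.06,-.06),(.06,-.06),(.06,.06),(-.06,.06))])
H=cv2.getPerspectiveTransform(src,np.float32([(0,0),(N,0),(N,N),(0,N)]))
r=cv2.cvtColor(cv2.warpPerspective(a,H,(N,N)),cv2.COLOR_RGB2GRAY)
print("x   ",' '.join('%3d'%x for x in range(-60,60,3)))
for y in range(0,120,4): print('%4d'%(y-60),' '.join('%3d'%v for v in r[y,::3]))
E
```

```text
time: 26.35
tool_pos: [0.5459, -0.0281, 0.1181]
eef_rot: [0.001, 0.055, 0.998, 0.0]
force: [-1.1, 0.0, 0.6]
width: 0.772
grip_force: 0.0
[ 0.5459 -0.0281  0.1181] [[-0.9939  0.1107 -0.0013]
 [ 0.1107  0.9939  0.0002]] [ 0.0991  0.4135 -0.1737  1.8981  0.0938  0.8364  1.3367] [-1.1275  0.0409  0.5523]
x    -60 -57 -54 -51 -48 -45 -42 -39 -36 -33 -30 -27 -24 -21 -18 -15 -12  -9  -6  -3   0   3   6   9  12  15  18  21  24  27  30  33  36  39  42  45  48  51  54  57
 -60  56  58  56  59  53  60  51  55  54  55  55  55  53  56  56  54  55  52  57  58  58  54  56  55  59  55  58  53  52  60  58 156 171 167 168 117  41  57  62  61
 -56  57  59  57  59  57  58  55  56  56  58  56  55  55  57  62  55  50  57  58  60  58  54  57  50  57  60  62  57  58  55  55 155 155  44  51  63  57  61  61  62
 -52  55  55  57  56  55  57  55  58  58  60  56  40  42  42  26  42  41  37  40  36  40  40  37  40  37  35  35  37  58  54  55  49  64  59  61  62  61  59  61  37
 -48  56  57  59  44  44  38  36  42  39  43  40  44  38  41  43  35  40  38  36  40  39  41  33  40  40  41  36  37  58  57  59  55  57  
[... 3616 characters left out ...]
  58  56  55  54  60  53  59  57  56  57
  44 193 178 140  99  79  55  53  55  56  56  57  56  57  56  50  56  57  53  55  54  53  56  57  52  53  57  63  56  59  58  54  56  57  57  54  54  59  57  57  58
  48  58  54  56  59  58  54  54  56  61  57  58  55  55  55  54  59  53  53  56  59  56  57  60  56  59  59  56  53  55  56  54  59  61  54  57  60  54  54  58  58
  52  57  56  56  58  54  54  57  56  56  60  58  58  57  57  57  55  54  56  58  58  58  59  53  56  59  56  56  54  55  58  57  46  38  37  41  43  42  43  42  45
  56  58  57  52  56  56  52  52  59  56  55  56  57  57  57  53  59  59  58  58  59  57  60  57  56  60  55  59  57  58  56  54 143  46  46  44  40  40  39  40  35
```

The tin's top is centred about 1.5 mm further along +x than assumed, with y on target. I correct for that and descend.

```bash
python3 -m pendant '[[-0.02,-0.01,0.4,0],[-0.03,-0.01,0.8,0],[-0.03,-0.01,1.2,0],[-0.03,-0.01,1.5,0],[-0.03,-0.01,1.65,0],[-0.03,-0.01,1.75,0],[-0.03,-0.01,1.78,0],[-0.03,-0.01,1.78,0],[-0.03,-0.01,1.78,0]]' 66
python3 -m pendant '[[0,0,0,0],[0,0,0,0],[0,0,0,0],[0,0,0,0],[0,0,0,0],[0,0,0,0],[0,0,0,0],[0,0,0,0]]' 0 40
python3 -m pendant '[[0,0,-0.1,0],[0,0,-0.3,0],[0,0,-0.6,0],[0,0,-1.0,0],[0,0,-1.5,0],[0,0,-2.0,0],[0,0,-2.4,0],[0,0,-2.6,0],[0,0,-2.6,0],[0,0,-2.6,0],[0,0,-2.6,0]]'
```

```text
time: 27.3
tool_pos: [0.5472, -0.0291, 0.029]
eef_rot: [0.001, 0.055, 0.998, 0.0]
force: [-0.3, -0.3, 0.6]
width: 0.774
grip_force: 0.0
time: 28.1
tool_pos: [0.5471, -0.0292, 0.0289]
eef_rot: [0.0, 0.055, 0.998, 0.0]
force: [-1.5, 0.5, 5.5]
width: 0.462
grip_force: 41.3
time: 29.2
tool_pos: [0.5459, -0.0292, 0.1571]
eef_rot: [-0.001, 0.055, 0.998, -0.0]
force: [0.5, 0.6, -1.1]
width: 0.463
grip_force: 40.6
```

```bash
python3 -m pendant '[[0.1,0.3,0,0],[0.2,0.8,0,0],[0.35,1.4,0,0],[0.5,2.1,0,0],[0.7,2.8,0,0],[0.9,3.5,0,0],[1.05,4.2,0,0],[1.2,4.9,0,0],[1.35,5.5,0,0],[1.45,6.0,0,0],[1.53,6.3,0,0],[1.56,6.46,0,0],[1.56,6.46,0,0],[1.56,6.46,0.6,0],[1.56,6.46,1.0,0],[1.56,6.46,1.2,0],[1.56,6.46,1.2,0],[1.56,6.46,1.2,0],[1.56,6.46,1.2,0]]'
python3 - <<'E'
from h import *
from scipy.spatial.transform import Rotation as R
T=wristT();s=bot.observe();q=s['eef_rot'];a=bot.get_image("wrist");b=bot.get_image("scene");cv2.imwrite("pics/w10.png",a[:,:,::-1])
Rm=R.from_quat(np.r_[q[1:],q[0]]).as_matrix();print(s['tool_pos'],Rm[:,:2].T,s['force'])
d=np.array([.5043,.3005,0.0129])-s['tool_pos'];print("to go units",Rm.T@d/.05)
m=bot.camera_model('wrist');Ti=np.linalg.inv(T)
def px(P):
    p=Ti[:3,:3]@P+Ti[:3,3];return m['cx']-m['fx']*p[0]/p[2],m['cy']+m['fy']*p[1]/p[2]
c=np.radians(-6.3);ax=np.array([np.cos(c),np.sin(c),0]);ay=np.array([-np.sin(c),np.cos(c),0]);o=np.array([.5043,.3005,.04])
src=np.float32([px(o+x*ax+y*ay) for x,y in((-.075,-.075),(.075,-.075),(.075,.075),(-.075,.075))])
H=cv2.getPerspectiveTransform(src,np.float32([(0,0),(150,0),(150,150),(0,150)]))
r=cv2.cvtColor(cv2.warpPerspective(a,H,(150,150)),cv2.COLOR_RGB2GRAY)
print("x   ",' '.join('%3d'%x for x in range(-75,75,4)))
for y in range(5,150,5): print('%4d'%(y-75),' '.join('%3d'%v for v in r[y,::4]))
E
```

```text
time: 31.1
tool_pos: [0.5055, 0.3006, 0.0995]
eef_rot: [0.001, 0.055, 0.998, 0.001]
force: [-0.8, -0.1, -1.7]
width: 0.46
grip_force: 40.6
[0.5055 0.3006 0.0995] [[-0.9939  0.1105 -0.0015]
 [ 0.1105  0.9939  0.0011]] [-0.8326 -0.1279 -1.7001]
to go units [ 0.0265 -0.0063  1.7314]
x    -75 -71 -67 -63 -59 -55 -51 -47 -43 -39 -35 -31 -27 -23 -19 -15 -11  -7  -3   1   5   9  13  17  21  25  29  33  37  41  45  49  53  57  61  65  69  73
 -70  75  76  73  55  48  50  53  58  54  52  47  54  53  53  54  54  55  54  54  51  46  52  53  57  49  55  53  51  50  55  54  54  53  50  51  56  71  75
 -65  74  71  74  54  54  53  53  53  52  54  55  52  51  49  50  49  53  52  46  54  49  52  52  53  53  50  52  48  50  50  51  53  49  45  50  65  70  77
 -60  75  76 217 217 216 217 217 215 217 218 216 216 216 215 216 218 189 156 156 155 156 154 153 155 154 152 154 155 154 157 154 150 152 114  62  75  77  84
 -55  70  93 217 122 193 193 195 204  70  71  72  71  71  68  68 195 180 122 125 122 124 126 126  40  50  47  48  51  52  43  57  69  65  66  77  80 104  75
 -50  74 171 214  54  75  74  71  
[... 3190 characters left out ...]
 124 127  46  50  53  52  57  50  69  77  80  86  75 165 219  65  74  74
  55  74  70 215 131 112 130 127 109 128 131 114 132 135 118 137 114 133 132 118 130 110 134 111 129 134 128 134 128 134 124 121  85  78  71  77  76  73  76
  60  75  73 223 219 226 227 222 216 226 227 221 225 226 220 227 228 222 226 225 218 226 221 218 223 216 222 217 222 223 215 223 213 224 184  67  76  72  96
  65  74  74  77  71  73  72  74  72  72  72  73  71  75  75  75  69  75  74  73  76  73  75  72  75  72  77  72  76  75  72  71  74  74  72  76  74  79  75
  70  73  75  72  73  75  71  71  73  75  73  80  72  74  72  74  75  78  72  72  77  73  71  72  75  74  72  71  72  72  71  73  74  76  74  73  75  74  74
```

Pocket and notch edges agree with the gripper's position within about 1 mm, so I descend in stages.

```bash
python3 -m pendant '[[0.01,0,0.3,0],[0.01,0,0.6,0],[0.01,0,0.8,0],[0.01,0,0.95,0],[0.01,0,1.05,0],[0.01,0,1.15,0],[0.01,0,1.25,0],[0.01,0,1.3,0],[0.01,0,1.3,0],[0.01,0,1.3,0]]'
python3 -m pendant '[[0,0,0.08,0],[0,0,0.16,0],[0,0,0.24,0],[0,0,0.3,0],[0,0,0.35,0],[0,0,0.38,0],[0,0,0.38,0],[0,0,0.38,0]]'
```

```text
time: 32.2
tool_pos: [0.5044, 0.3006, 0.0335]
eef_rot: [0.0, 0.055, 0.998, 0.0]
force: [0.3, 0.1, -1.3]
width: 0.461
grip_force: 40.6
time: 33.0
tool_pos: [0.5042, 0.3005, 0.0143]
eef_rot: [0.0, 0.055, 0.998, 0.0]
force: [-0.5, 1.1, -1.6]
width: 0.461
grip_force: 40.6
```

```bash
python3 -m pendant '[[0,0,0.015,0],[0,0,0.03,0],[0,0,0.03,0],[0,0,0.03,0]]' | grep -E "pos|force"
python3 -m pendant '[[0,0,0,0],[0,0,0,0],[0,0,0,0],[0,0,0,0],[0,0,0,0],[0,0,0,0]]' 56
python3 -m pendant '[[0,0,-0.1,0],[0,0,-0.3,0],[0,0,-0.6,0],[0,0,-1.1,0],[0,0,-1.7,0],[0,0,-2.3,0],[0,0,-2.8,0],[0,0,-3.0,0],[0,0,-3.0,0],[0,0,-3.0,0]]' 56
```

```text
tool_pos: [0.5043, 0.3006, 0.0129]
force: [0.0, 0.5, 0.1]
grip_force: 40.7
time: 34.0
tool_pos: [0.5042, 0.3005, 0.0128]
eef_rot: [0.0, 0.055, 0.998, 0.0]
force: [-0.5, 0.4, 0.6]
width: 0.653
grip_force: 0.0
time: 35.0
tool_pos: [0.5038, 0.3001, 0.1622]
eef_rot: [-0.0, 0.055, 0.998, -0.0]
force: [-0.0, -0.1, 0.3]
width: 0.656
grip_force: 0.0
```

Run:
```python
from h import *
T=wristT();a=bot.get_image("wrist");b=bot.get_image("side");cv2.imwrite("pics/w11.png",a[:,:,::-1])
m=bot.camera_model('wrist');Ti=np.linalg.inv(T)
def px(P):
    p=Ti[:3,:3]@P+Ti[:3,3];return m['cx']-m['fx']*p[0]/p[2],m['cy']+m['fy']*p[1]/p[2]
c=np.radians(-6.3);ax=np.array([np.cos(c),np.sin(c),0]);ay=np.array([-np.sin(c),np.cos(c),0]);o=np.array([.5043,.3005,.036])
src=np.float32([px(o+x*ax+y*ay) for x,y in((-.05,-.05),(.05,-.05),(.05,.05),(-.05,.05))])
H=cv2.getPerspectiveTransform(src,np.float32([(0,0),(100,0),(100,100),(0,100)]))
r=cv2.cvtColor(cv2.warpPerspective(a,H,(100,100)),cv2.COLOR_RGB2GRAY)
print("x   ",' '.join('%3d'%x for x in range(-50,50,3)))
for y in range(14,88,4): print('%4d'%(y-50),' '.join('%3d'%v for v in r[y,::3]))
g=b.astype(int)
for R_ in (69,81,123,147): print(R_,' '.join('%3d'%g[R_,c].mean() for c in range(285,340,5)))
print(bot.observe()['tool_pos'])
```

```text
x    -50 -47 -44 -41 -38 -35 -32 -29 -26 -23 -20 -17 -14 -11  -8  -5  -2   1   4   7  10  13  16  19  22  25  28  31  34  37  40  43  46  49
 -36  87  67  86  91  91  89  88  84  85  86  87  84 176 174 172 171 172 173 172 164  53  61  65  72  84  84  85  83  82  85  84  83  85  86
 -32  90  70  90  88  90  89  90  84  87  85  85  83 175 173 173 174 173 173 173 169  52  63  66  72  84  85  85  86  83  83  82  87  84  86
 -28  87  67  92  90  86  88  88  86  87  86  88  84 174 174 173 171 172 173 173 169  58  60  65  74  84  84  86  86  87  83  86  85  84  85
 -24  89  72  90  92  90  90  58  47  48  45 108 176 173 171 171 171 172 174 173 166  49  46  49  44  48  50  50  67  65  67  85  85  86  83
 -20  89  69  90  87  89  84 176 182 182 181 180 180 178 173 174 175 178 177 180 180 178 181 180 178 176 146 128  60  68  72  85  85  85  84
 -16  89  72  90  88  87  83 179 255 255 255 255 255 255 255 255 255 255 255 255 255 255 255 255 255 255 255 255  37  64  71  88  83  84  81
 -12  87  69  91  87  87  80 209 255 255 255 255 255 255 255 255 255 255 255 255 255 255 255 255 255 255 255 255 
[... 1232 characters left out ...]
 175 174  55  64  62  77  81  83  84  83  83  85  83  84  86  85
  28  88  66  89  91  86  86  86  90  88  88  86  84 178 177 176 174 174 174 176 174  59  63  64  79  84  86  85  84  88  83  86  81  86  82
  32  90  60  92  89  90  87  92  90  87  87  87  81 177 177 175 175 175 175 173 173  56  52  64  76  82  86  82  88  84  86  83  85  83  85
  36  65  62  90  88  88  90  89  85  87  87  89  83 175 175 176 175 176 174 175 173  60  57  65  75  84  84  83  85  83  85  82  85  85  87
69  25  29  27  29  27  27  62  89  27  29  25
81  27  24  27  29  60 109 139  58  26  28  28
123  54  52  51  46  31 102  39  42  42  38  41
147 161  57  57 103 103  41  42  41  42  41  41
[0.5035 0.3    0.1614]
```

The tin lies straight and centred in the pocket (−31…+30 by ±19 mm), the lid is unchanged and the arm is clear.

```bash
python3 -c "
from rig import bot
print(bot.sign_off())"
```

```text
the job is handed in; nothing more can be done
None
```

The tin was set on the scale and let go with the case shut (on the first release it was briefly gripped again and re-set), then the lid was eased open to its stop, and the tin now lies level in the foam pocket; I handed the job in at about 35 s, and no verdict was returned.

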